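Set the vise's work stop to the first blank

ROBOT

A 6-joint arm with a two-finger parallel gripper is mounted at the origin on the work surface. World frame = base frame: x ahead of the robot, y to its left, z up, the work surface at z = 0. Lengths are in m, angles in degrees, forces in N, time in s.
With the tool pointing down it reaches from about 0.25 to 0.725 m from the base axis. Payload 9.7 kg.
Tool frame: the origin (TCP) lies midway between the tips of the shut fingers; the grasp point (between the pads) lies 19 mm behind it (bot.grasp_offset is the distance from the TCP to the grasp point, in m); z points along the fingers, x is the direction in which the jaws open and shut, and the axes are right-handed (so a half turn about z gives the same grasp; the last joint's range is limited). The gripper opens to 85 mm and grips with 20 to 120 N. Pads are 22 mm wide; open, the fingers measure 114 mm over their backs; the gripper's body (76 mm by 85 mm) begins 54 mm behind the grasp point. The pads swing forward as they close: fully open they stand 13 mm farther back than shut.
Start: joints at [-63.541, 4.979, 10.078, 95.1, 0, 90], TCP at [0.245, -0.492, 0.231] pointing down, gripper open.
Joint ranges: [-179.16, 179.16], [-48.56, 103.87], [-65.8, 70.77], [-126.05, 130.52], [-82.76, 87.17], [-180, 180]. Speed limits (degrees/s): [127.2, 127.2, 147.25, 180, 180, 180].

INTERFACE

Orientations are given as [roll, pitch, yaw] about the fixed x, y, z axes, in that order (R = Rz(yaw) Ry(pitch) Rx(roll)).
In Python, from workcell import bot gives the robot as it stands.
- The arm moves only by the tool send_rows, never from a script. Its argument "targets" is a list of rows, each a list of 5 numbers: the closure, from 0 (fully open) to 1 (shut), then the shift along the world's x, y, z in mm, then the turn about the world's z in degrees. A call has 1 to 10 rows; each row is the pose to reach, as a shift and turn from the pose commanded when the call began; what a row does not reach only later rows make up. A row lasts 1/8 s, in which the tool goes at most 62.5 mm and 10.7 degrees, less where a joint would pass 70% of its speed; a pose out of reach is approached as far as the arm can. A call with a gripper value outside its range is refused whole. The fingers move at their own pace and stop on an object; "squeeze" is the grip in N (left out, the last holds). Time passes only in rows, so rows that repeat a pose let the fingers close. It gives the time, the measured TCP pose, the force and the opening at its end, in the units of the state.
- bot.get_obs(): the state, without advancing time (a new reading comes with each control period).
- bot.camera(name): name is "scene" or "top"; returns a dict with "pixels" (420x560x3 uint8, red, green, blue), "intrinsics" (3x3 intrinsics, pixels), "view" (4x4, takes a point from world to camera coordinates). Camera axes: x right, y down, z forward; pixel columns grow to the right and rows downward; lengths in m; the calibration is good to about 2 mm. A picture is of the moment at which its call begins. There is no depth.
- bot.job_done(): hands the job in, once; it reports no verdict.
The state is a dict: "time": time; "q": joint angles; "qd": joint speeds; "joint_efforts": joint torques, N m; "ee_pos": TCP position; "tcp_rot": TCP orientation; "wrist_force": force on the tool from outside, world axes, zero at the start; "torque": the same for the moment, N m; "opening": finger opening in m.
Only numpy, scipy, OpenCV 4.12 (cv2) and the standard library are available. Lean on these libraries where they do the work, as an engineer would, in place of code of your own. Each camera call takes 0.05 s, during which the arm holds its last target.

TASK

The first steel blank is clamped in the drill vise; set the vise's work stop to it so that the next blanks will go in at the same place. Slacken the wing screw on the stop collar (about a quarter turn anticlockwise), slide the collar along its rod until the pad on its arm just touches the end of the blank, without shifting the blank in the jaws, and then turn the wing screw firmly tight again. Leave the other things on the bench where they are.

Things in the scene. Friction and masses are not known exactly. Their poses are not given: they have to be found in the camera images.
- vise: Cast-iron machine vise, bolted down. Origin on the bench under its middle; z up, +x from its screw handle to the fixed jaw (roughly away from the robot), +y along the stop rod, away from the jaws. Bed 235 mm (x) by 104 mm (y); jaws 100 mm wide, tops 70 mm above the bench. The 16 mm stop rod leaves the fixed jaw at x = 75, y = 50 mm and runs level to y = 240 mm, axis 56 mm above the bench.
- blank_end (a point): Centre of the +y end face of the clamped blank, facing the stop pad. Steel flat bar 28 mm wide (vise x), 16 mm thick, 170 mm long (vise y), top 71 mm above the bench; sticks out 20 to 55 mm beyond the jaws. It is only nipped in the jaws: a push above about 40 N along y shifts it. Axes as the vise's.
- stop_pad (a point): Centre of the flat face of the 12 mm round pad that meets the blank's end, 62 mm above the bench. It is on the end of a flat arm that runs from the stop collar towards the vise's -x. In the vise's axes the screw's axis is 56 mm further in +x and 12 mm further in +y. Axes as the vise's.
- screw_head (a point): Centre of the wing head of the set screw on the collar: an upright steel bar 38 mm long, 9 mm thick, 22 mm high, 85 to 108 mm above the bench on a 14 mm stem; this point is 96 mm up, on the screw's vertical axis. Its y axis runs along the 38 mm, x through the 9 mm; it turns with the screw. Tight, the head lies in line with the rod (y along vise y). About 0.1 Nm turns it.
- screw (a joint): Angle of the wing screw in rad: about 0 (0 to 0.1) at the start, tight; grows anticlockwise seen from above, which slackens it. Clamps the collar below 0.7, ever harder towards 0, with a hard stop at -0.12; above 0.7 the collar is free. It stays at the angle where it is left.
- stop (a joint): Position of the stop collar along the rod in m; it grows as the collar moves towards the jaws and the blank (vise -y). Range -0.022 to 0.127. When slack it slides with about 3 N.
- spare1_mid (a point): Bystander: centre of a loose steel blank, same size as the clamped one, lying flat near the vise.
- spare2_mid (a point): Bystander: centre of a second loose steel blank beside the first.
- chuck_key_mid (a point): Bystander: middle of a T-shaped steel drill chuck key, 100 mm long, 20 mm high, lying near the stop rod.
- hammer_head (a point): Bystander: centre of the head of a wooden-handled hammer, 290 mm long, lying on the bench.
- wrench_grip (a point): Bystander: grip of a 220 mm steel wrench lying on the bench.
- oil_bottle_mid (a point): Bystander: middle of a white plastic oil bottle, 52 mm across, 150 mm high, standing.
- v_block_mid (a point): Bystander: middle of a steel V-block, 75 mm long, 45 mm high.
- tin_mid (a point): Bystander: middle of an open tin, 72 mm across, 85 mm high, standing.
- collar (a point): Centre of the stop collar, on the rod's axis: black steel ring 39 mm outside, 22 mm long on the 16 mm rod, 56 mm above the bench, top 78 mm. It slides but cannot turn on the rod. The wing screw stands on top of it. Axes as the vise's.

How it is judged:
By the outcome, as a careful person would: the job done as asked, in the order asked, and still so for the second after the job is handed in, with the robot touching nothing.
It also fails if it takes over 48 s, if anything falls off the work surface, if the arm or the gripper's body presses on something with over 40 N, if the wrist force passes 120 N, or if a joint passes its speed limit or range.

## Working session

There is one attempt and no reset: what is moved stays moved. The work goes in short steps, Python scripts to look and compute and a tool call to move; the robot and the scene stay as the last step left them, time stands still between calls to the robot, and variables do not carry over. Pictures are saved under pics/ and viewed, and the job is handed in when it is done.

Besides the shell and the picture viewer there is one more tool, called after "Call:" as name(argument=value, ...), one argument or row to a line, values as JSON. send_rows: Moves the arm, as the interface text tells. Its arguments: {"type":"object","properties":{"targets":{"type":"array","items":{"type":"array","items":{"type":"number"}}},"squeeze":{"type":"number"}},"required":["targets"]}

```bash
mkdir -p pics; python3 - <<'E'
from workcell import bot
import cv2
for n in("scene","top"):
    c=bot.camera(n);cv2.imwrite(f"pics/{n}0.png",c["pixels"][:,:,::-1]);print(c["intrinsics"],c["view"])
print(bot.get_obs(), bot.grasp_offset)
E
```

```text
[[462.30492105   0.         285.19055635]
 [  0.         462.30492105 209.97627675]
 [  0.           0.           1.        ]] [[ 0.62535795  0.78030826 -0.00681597 -0.32561107]
 [ 0.66260467 -0.53560049 -0.52353336 -0.31458329]
 [-0.41216804  0.32287945 -0.85197792  1.65760153]
 [ 0.          0.          0.          1.        ]]
[[508.72060007   0.         269.74549652]
 [  0.         508.72060007 209.52134476]
 [  0.           0.           1.        ]] [[-0.00595013 -0.99997453  0.00394052 -0.01110012]
 [-0.9833347   0.00513498 -0.18173196  0.5419269 ]
 [ 0.1817071  -0.00495618 -0.98334021  1.29447097]
 [ 0.          0.          0.          1.        ]]
{'time': 0.1, 'q': array([-6.35420666e+01,  5.00772850e+00,  1.00403900e+01,  9.51011790e+01,
       -3.38137852e-04,  9.00001219e+01]), 'qd': array([-0.10002674,  0.07507099,  0.15423281,  0.07815102,  0.05617666,
       -0.03191867]), 'joint_efforts': array([ 9.37281493e-05, -5.21559262e+01,  4.65652835e+01,  1.59762689e-02,
        7.59338354e-05,  1.50394027e-05]), 'ee_pos': array([ 0.24495242, -0.49220698,  0.23066859]), 'tcp_rot': array([ 1.79999662e+02,  6.85174971e-02, -6.35421885e+01]), 'wrist_force': array([-0.21380877,  0.37461736, -0.18251349]), 'torque': array([-0.00078344,  0.0130623 ,  0.00312917]), 'opening': 0.08514787027963869} 0.0187
```

View pics/scene0.png

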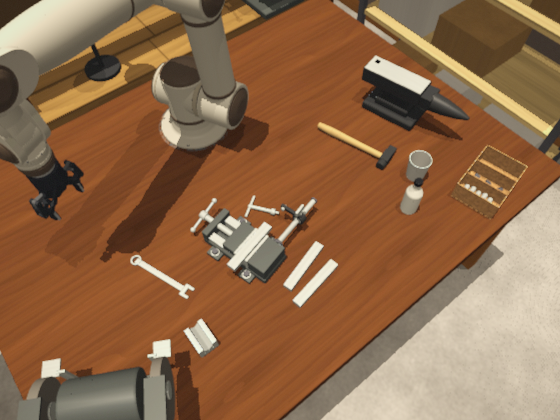

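View pics/top0.png

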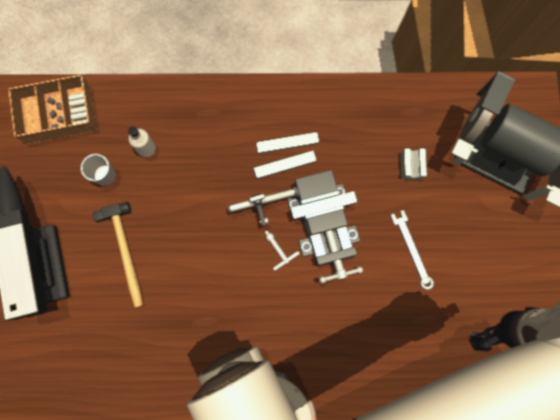

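```bash
python3 - <<'E'
import cv2
a=cv2.imread("pics/top0.png")[160:290,220:370];cv2.imwrite("pics/topz.png",cv2.resize(a,None,fx=5,fy=4.6 and 5,interpolation=2)[:600])
a=cv2.imread("pics/top0.png")[170:240,220:360];cv2.imwrite("pics/topz.png",cv2.resize(a,None,fx=5.5,fy=5.5,interpolation=2))
a=cv2.imread("pics/scene0.png")[190:290,190:330];cv2.imwrite("pics/scz.png",cv2.resize(a,None,fx=5.5,fy=5.5,interpolation=2))
E
```

```text
(no output)
```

View pics/topz.png

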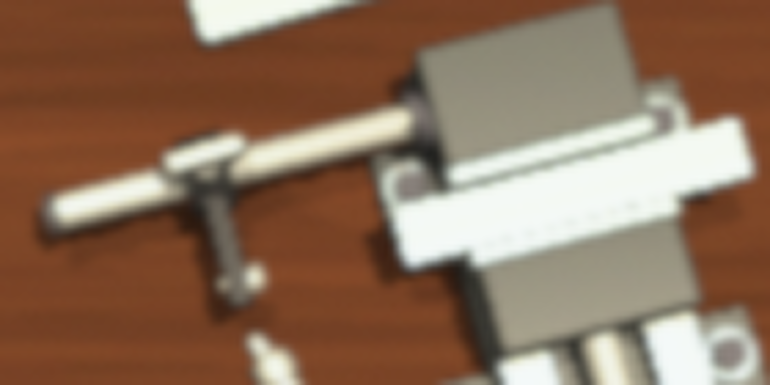

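View pics/scz.png

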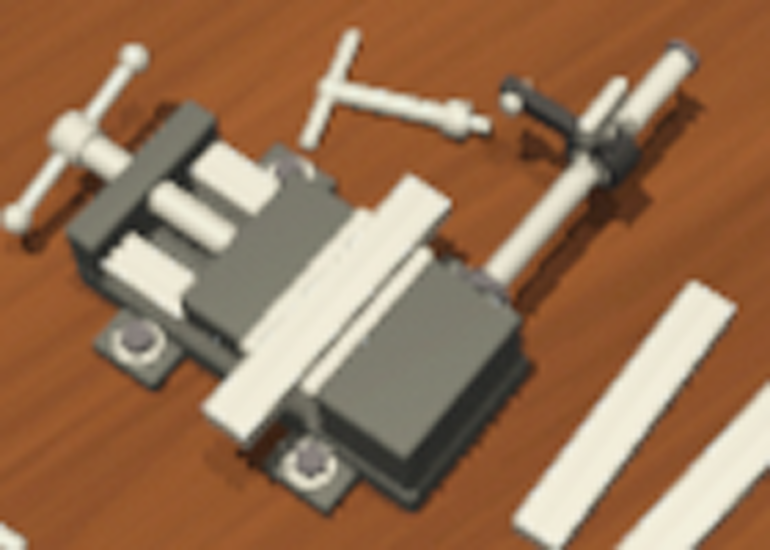

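```bash
cat > h.py <<'E'
import numpy as np,cv2
from workcell import bot
def ray(c,uv):
    K=c["intrinsics"];V=c["view"];R=V[:3,:3];t=V[:3,3]
    return -R.T@t, R.T@np.linalg.solve(K,[uv[0],uv[1],1])
def onz(c,uv,z):
    o,d=ray(c,uv); return (o+d*(z-o[2])/d[2])
def proj(c,p):
    q=c["view"][:3,:3]@np.array(p)+c["view"][:3,3]; q=c["intrinsics"]@q; return q[:2]/q[2]
E
python3 - <<'E'
from h import *
T=bot.camera("top");S=bot.camera("scene")
f=lambda x,o:((x[0]+.5)/5.5-.5+o[0],(x[1]+.5)/5.5-.5+o[1])
t=lambda x,y,z:onz(T,f((x,y),(220,170)),z)
s=lambda x,y,z:onz(S,f((x,y),(190,190)),z)
np.set_printoptions(precision=4,suppress=True)
for n,p in dict(bl_end_a=t(398,205,.071),bl_end_b=t(408,268,.071),bl_far_a=t(740,118,.071),bl_far_b=t(752,178,.071),
 headL=t(165,156,.107),headR=t(243,139,.107),rodend=t(45,215,.056),rodbase=t(412,122,.056),pad=t(262,276,.062),
 S_end_a=s(452,204,.071),S_end_b=s(408,174,.071),S_fara=s(202,408,.071),S_farb=s(244,443,.071),S_headFar=s(620,83,.107),S_headN=s(585,130,.107),S_pad=s(513,100,.062),S_rodend=s(685,55,.056)).items(): print(n,p)
E
```

```text
bl_end_a [ 0.5446 -0.0719  0.071 ]
bl_end_b [ 0.5144 -0.0762  0.071 ]
bl_far_a [ 0.586  -0.2353  0.071 ]
bl_far_b [ 0.5568 -0.24    0.071 ]
headL [0.5614 0.0371 0.107 ]
headR [0.5692 0.0011 0.107 ]
rodend [0.5435 0.0963 0.056 ]
rodbase [ 0.5881 -0.0799  0.056 ]
pad [ 0.5124 -0.0073  0.062 ]
S_end_a [ 0.5472 -0.0708  0.071 ]
S_end_b [ 0.5179 -0.0778  0.071 ]
S_fara [ 0.5613 -0.2421  0.071 ]
S_farb [ 0.5904 -0.2367  0.071 ]
S_headFar [0.5618 0.0318 0.107 ]
S_headN [ 0.5726 -0.001   0.107 ]
S_pad [ 0.5123 -0.0017  0.062 ]
S_rodend [0.5465 0.0933 0.056 ]
```

Call:
send_rows(
  targets=[
    [0.3, 32, 51, 0, 8],
    [0.3, 64, 102, 0, 16],
    [0.3, 96, 153, 0, 24],
    [0.3, 128, 204, 0, 32],
    [0.3, 160, 255, 0, 40],
    [0.3, 193, 306, 0, 48],
    [0.3, 225, 357, 0, 56],
    [0.3, 257, 408, 0, 64],
    [0.3, 289, 459, 0, 72],
    [0.3, 321, 510, -30, 77.7],
  ],
  squeeze=40,
)

```text
time: 1.45
ee_pos: [0.5655, 0.0161, 0.2048]
tcp_rot: [179.9, -0.2, 14.4]
wrist_force: [1.3, -0.4, 0.0]
opening: 0.0598
```

Call:
send_rows(
  targets=[
    [0.3, 0, 0, -20, 0],
    [0.3, 0, 0, -40, 0],
    [0.3, 0, 0, -40, 0],
    [0.3, 0, 0, -40, 0],
  ],
)

```text
time: 1.95
ee_pos: [0.5639, 0.0139, 0.1643]
tcp_rot: [180.0, -0.0, 14.1]
wrist_force: [-0.2, -0.3, 0.5]
opening: 0.0598
```

```bash
python3 - <<'E'
from h import *
for n in("scene","top"):
    c=bot.camera(n);p=c["pixels"][:,:,::-1];o=bot.get_obs()
    u=proj(c,(.566,.0175,.107)).astype(int);x,y=u-[60,45]
    cv2.imwrite(f"pics/{n}1.png",cv2.resize(p[y:y+90,x:x+120],None,fx=6,fy=6,interpolation=2))
print(o)
E
```

```text
{'time': 2.05, 'q': array([1.40138551e+00, 5.99214871e+00, 3.78387871e+00, 8.77015005e+01,
       1.07878883e-03, 7.72627794e+01]), 'qd': array([-0.03430906, -0.00529106, -0.17123352, -0.13591782, -0.02165147,
       -0.00552777]), 'joint_efforts': array([ 9.12692584e-02, -5.32445633e+01,  4.66791523e+01,  2.27480858e-03,
        2.64232927e-03, -4.82611881e-06]), 'ee_pos': array([0.56416802, 0.01380699, 0.16458796]), 'tcp_rot': array([ 1.79981158e+02, -8.82469723e-02,  1.41386215e+01]), 'wrist_force': array([0.93768897, 0.31641995, 0.37948435]), 'torque': array([-0.00467006,  0.02405994,  0.03953291]), 'opening': 0.05966359164202587}
```

View pics/scene1.png

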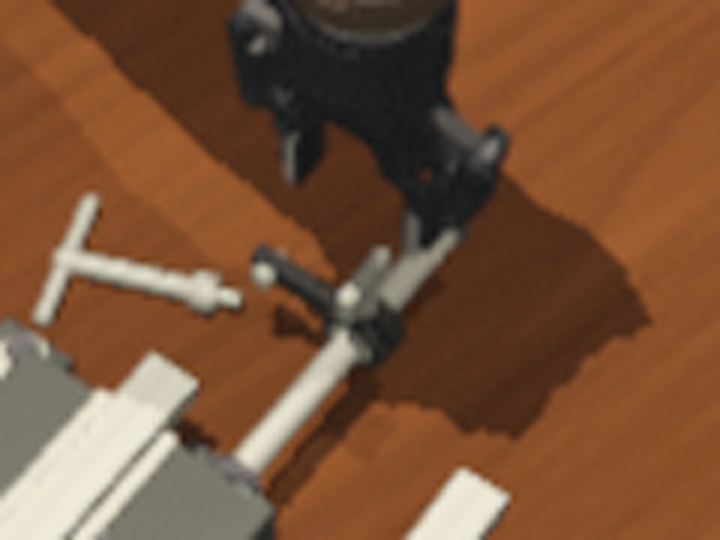

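View pics/top1.png

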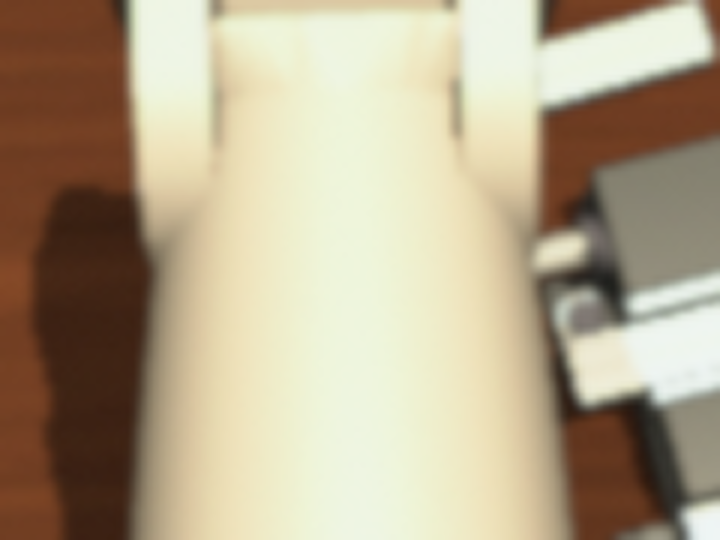

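Call:
send_rows(
  targets=[
    [0.4, 2, 4, -25, 0],
    [0.4, 2, 4, -50, 0],
    [0.4, 2, 4, -70, 0],
    [0.4, 2, 4, -78, 0],
    [0.4, 2, 4, -78, 0],
    [0.4, 2, 4, -78, 0],
  ],
)

```text
time: 2.8
ee_pos: [0.5663, 0.0179, 0.0866]
tcp_rot: [180.0, -0.1, 14.2]
wrist_force: [-0.5, -0.1, -0.5]
opening: 0.0513
```

```bash
python3 - <<'E'
from h import *
for n in("scene",):
    c=bot.camera(n);p=c["pixels"][:,:,::-1];o=bot.get_obs()
    u=proj(c,(.566,.0175,.107)).astype(int);x,y=u-[60,45]
    cv2.imwrite(f"pics/{n}2.png",cv2.resize(p[y:y+90,x:x+120],None,fx=6,fy=6,interpolation=2))
print(o["ee_pos"],o["wrist_force"],proj(c,o["ee_pos"])-[x,y])
E
```

```text
[0.56633002 0.01797271 0.08654738] [ 0.31949809 -0.1066451  -0.44505202] [60.5011003  48.93048831]
```

View pics/scene2.png

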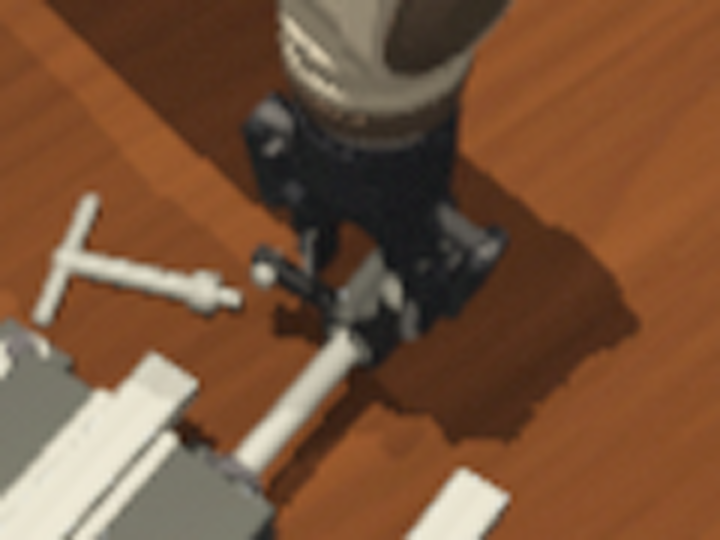

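Call:
send_rows(
  targets=[
    [0.6, 0, 0, 0, 0],
    [0.75, 0, 0, 0, 0],
    [0.85, 0, 0, 0, 0],
    [1, 0, 0, 0, 0],
    [1, 0, 0, 0, 0],
    [1, 0, 0, 0, 0],
    [1, 0, 0, 0, 0],
  ],
  squeeze=40,
)

```text
time: 3.72
ee_pos: [0.5641, 0.0176, 0.0855]
tcp_rot: [180.0, 0.2, 14.1]
wrist_force: [-10.4, -2.5, 6.6]
opening: 0.0094
```

Call:
send_rows(
  targets=[
    [1, -2, -0.5, 1, 0],
    [1, -2, -0.5, 1, 0],
    [1, -2, -0.5, 1, 6],
    [1, -2, -0.5, 1, 12],
    [1, -2, -0.5, 1, 12],
  ],
)

```text
time: 4.35
ee_pos: [0.5635, 0.0174, 0.0859]
tcp_rot: [-180.0, 0.1, 26.1]
wrist_force: [0.9, 0.0, -6.7]
opening: 0.0093
```

```bash
python3 - <<'E'
from h import *
o=bot.get_obs();print(o["ee_pos"],o["tcp_rot"],o["wrist_force"],o["torque"],o["opening"])
E
```

```text
[0.56354961 0.01743362 0.08590737] [-1.79987658e+02  5.17563140e-02  2.61184337e+01] [ 0.93226022  0.02360811 -6.69148251] [-0.19183628 -0.03437099  0.01163714] 0.009252330719858952
```

Call:
send_rows(
  targets=[
    [1, 0, 0, 0.5, 8],
    [1, 0, 0, 0.5, 16],
    [1, 0, 0, 0.5, 24],
    [1, 0, 0, 0.5, 32],
    [1, 0, 0, 0.5, 40],
    [1, 0, 0, 0.5, 48],
    [1, 0, 0, 0.5, 56],
    [1, 0, 0, 0.5, 64],
    [1, 0, 0, 0.5, 64],
    [1, 0, 0, 0.5, 64],
  ],
)

```text
time: 5.6
ee_pos: [0.563, 0.0172, 0.086]
tcp_rot: [-179.9, 0.0, 89.9]
wrist_force: [-2.9, -4.9, -11.0]
opening: 0.0093
```

```bash
cat > o.py <<'E'
from h import *
import sys
o=bot.get_obs();print(o["q"],o["ee_pos"],o["tcp_rot"],o["wrist_force"],o["torque"],o["opening"])
if len(sys.argv)>1:
  for n in("scene","top"):
    c=bot.camera(n);p=c["pixels"][:,:,::-1]
    u=proj(c,(.556,-.02,.09)).astype(int);x,y=u-[60,45]
    print(n,x,y)
    cv2.imwrite(f"pics/{n}{sys.argv[1]}.png",cv2.resize(p[y:y+90,x:x+120],None,fx=6,fy=6,interpolation=2))
E
python3 o.py 3
```

```text
[ 1.76565741e+00  6.54313098e+00 -4.28705336e+00  7.92938877e+01
 -3.25387700e-02  1.85202364e+00] [0.56302126 0.01719393 0.08603979] [-1.79877044e+02  3.65314893e-02  8.99137082e+01] [ -2.88207334  -4.8547661  -11.02163608] [-0.85640844  0.58829504 -0.08223424] 0.009333480004941446
scene 227 170
top 212 156
```

View pics/scene3.png

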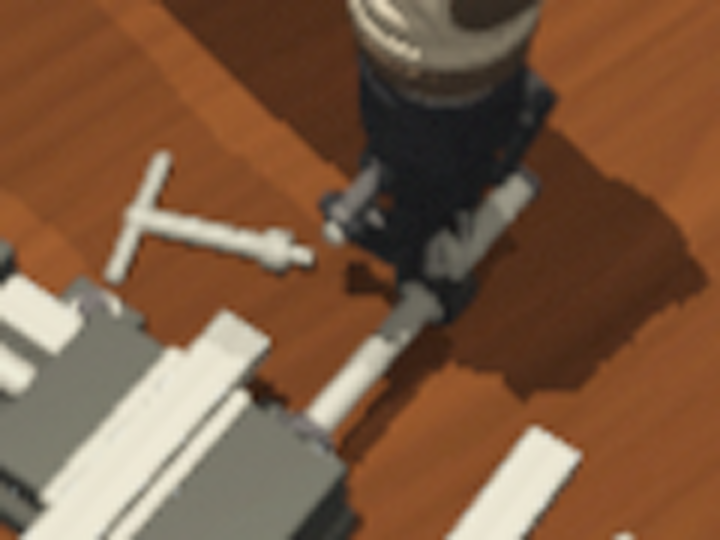

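Call:
send_rows(
  targets=[
    [1, 1.2, -4.8, -0.5, 0],
    [1, 2.5, -9.7, -0.5, 0],
    [1, 4.4, -17.4, -0.5, 0],
    [1, 6.4, -25.2, -0.5, 0],
    [1, 8.3, -33, -0.5, 0],
    [1, 10.3, -40.7, -0.5, 0],
    [1, 12.3, -48.5, -0.5, 0],
    [1, 13.5, -53.3, -0.5, 0],
    [1, 13.5, -53.3, -0.5, 0],
    [1, 13.5, -53.3, -0.5, 0],
  ],
)

```text
time: 6.95
ee_pos: [0.5768, -0.0355, 0.086]
tcp_rot: [-179.9, -0.0, 90.1]
wrist_force: [-5.5, -0.1, -11.2]
opening: 0.0086
```

```bash
python3 o.py 4
```

```text
[-3.53350737e+00  8.46785593e+00 -2.15994574e+00  7.94390450e+01
  1.45854330e-02 -3.66521585e+00] [ 0.57682492 -0.03554604  0.08601998] [-1.79934222e+02 -1.88288633e-02  9.01316892e+01] [ -5.53317462  -0.05263401 -11.18063936] [-0.10373403  1.10317949 -0.03284202] 0.008617453015811455
scene 227 170
top 212 156
```

View pics/scene4.png

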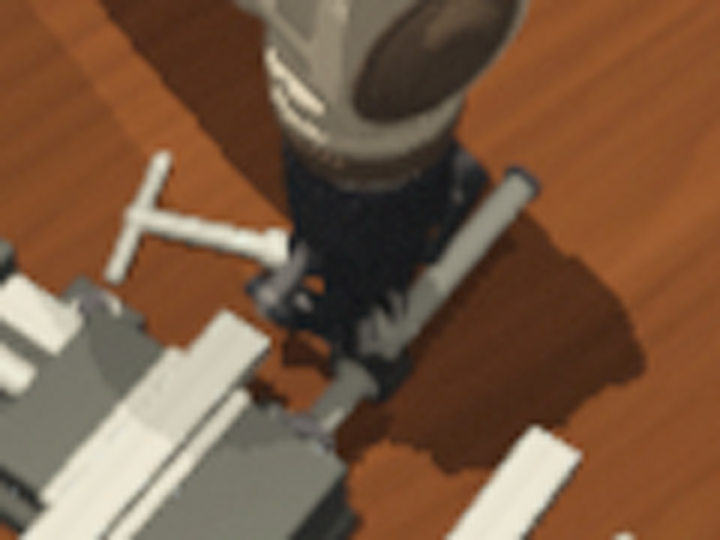

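View pics/top4.png

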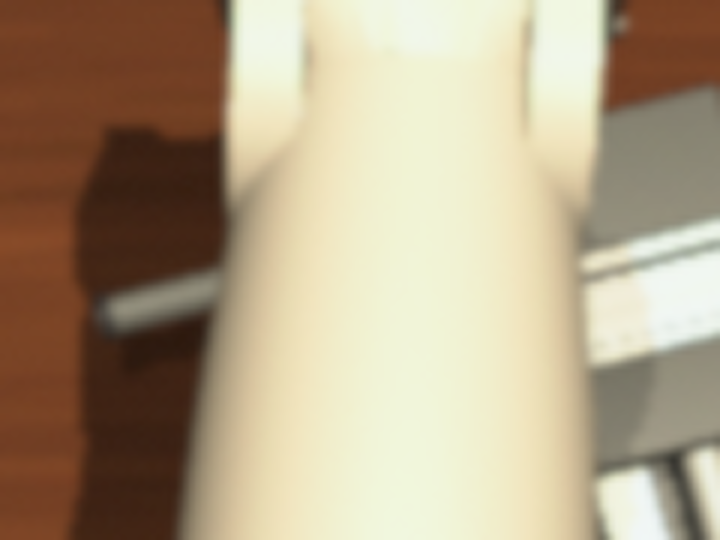

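Call:
send_rows(
  targets=[
    [1, 0, -2, -1, 0],
    [1, 0.5, -4, -1, 0],
    [1, 1, -6, -1, 0],
    [1, 1, -7, -1, 0],
    [1, 1, -7, -1, 0],
  ],
)

```text
time: 7.68
ee_pos: [0.5786, -0.0424, 0.0859]
tcp_rot: [179.9, -0.0, 90.2]
wrist_force: [-3.9, 1.9, -5.8]
opening: 0.0088
```

Call:
send_rows(
  targets=[
    [1, 0.2, -1, 0, 0],
    [1, 0.2, -1, 0, 0],
    [1, 0.2, -1, 0, 0],
  ],
)

```text
time: 8.05
ee_pos: [0.5788, -0.0438, 0.0858]
tcp_rot: [179.9, -0.0, 90.2]
wrist_force: [-2.1, 2.5, -3.8]
opening: 0.0085
```

Call:
send_rows(
  targets=[
    [1, 0.2, -1, 0, 0],
    [1, 0.2, -1, 0, 0],
    [1, 0.2, -1, 0, 0],
  ],
)

```text
time: 8.43
ee_pos: [0.5791, -0.0449, 0.0857]
tcp_rot: [179.9, 0.0, 90.2]
wrist_force: [-1.8, 2.2, -2.3]
opening: 0.0086
```

Call:
send_rows(
  targets=[
    [1, 0.2, -0.8, 0, 0],
    [1, 0.2, -0.8, 0, 0],
    [1, 0.2, -0.8, 0, 0],
  ],
)

```text
time: 8.8
ee_pos: [0.5792, -0.0456, 0.0857]
tcp_rot: [180.0, 0.0, 90.2]
wrist_force: [0.1, 3.0, -0.4]
opening: 0.0092
```

Call:
send_rows(
  targets=[
    [1, 0.2, -0.8, 0, 0],
    [1, 0.2, -0.8, 0, 0],
    [1, 0.2, -0.8, 0, 0],
  ],
)

```text
time: 9.18
ee_pos: [0.5794, -0.0464, 0.0857]
tcp_rot: [180.0, 0.0, 90.2]
wrist_force: [1.7, 3.3, 0.5]
opening: 0.0093
```

```bash
python3 o.py 5
```

```text
[-4.57858442e+00  8.81108595e+00 -1.81282991e+00  7.93306054e+01
  1.96036098e-03 -4.73960182e+00] [ 0.57939874 -0.04638958  0.08567682] [1.79954515e+02 1.80413111e-03 9.01610175e+01] [1.67718533 3.3193845  0.46739348] [ 0.61283384 -0.24423355 -0.08461413] 0.009290478019075872
scene 227 170
top 212 156
```

View pics/scene5.png

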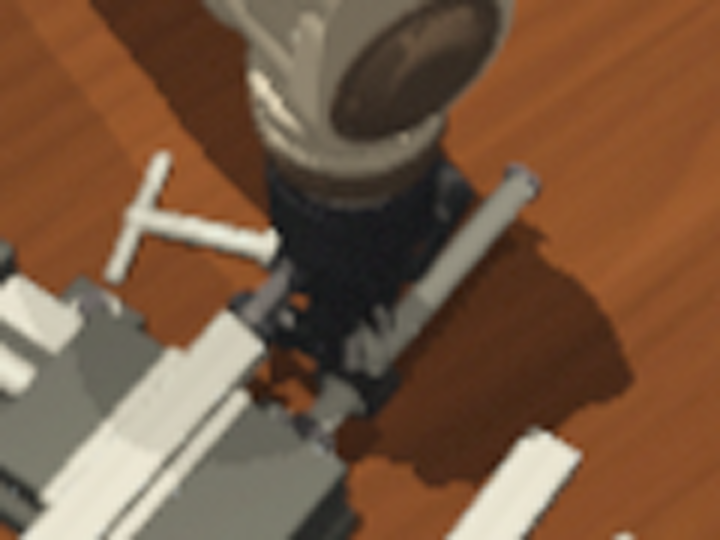

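Call:
send_rows(
  targets=[
    [1, 0.1, -0.7, 0, 0],
    [1, 0.1, -0.7, 0, 0],
    [1, 0.1, -0.7, 0, 0],
  ],
)

```text
time: 9.65
ee_pos: [0.5795, -0.0471, 0.0856]
tcp_rot: [180.0, 0.0, 90.2]
wrist_force: [2.6, 3.8, 2.2]
opening: 0.0089
```

Call:
send_rows(
  targets=[
    [1, 0.1, -0.7, 0, 0],
    [1, 0.1, -0.7, 0, 0],
    [1, 0.1, -0.7, 0, 0],
  ],
)

```text
time: 10.02
ee_pos: [0.5796, -0.0478, 0.0856]
tcp_rot: [180.0, -0.0, 90.2]
wrist_force: [2.8, 3.1, 1.5]
opening: 0.009
```

Call:
send_rows(
  targets=[
    [1, 0.2, -0.7, 0, 0],
    [1, 0.2, -0.7, 0, 0],
    [1, 0.2, -0.7, 0, 0],
  ],
)

```text
time: 10.4
ee_pos: [0.5798, -0.0485, 0.0856]
tcp_rot: [180.0, -0.0, 90.2]
wrist_force: [4.3, 4.3, 2.4]
opening: 0.0092
```

Call:
send_rows(
  targets=[
    [1, 0.2, -0.7, 0, 0],
    [1, 0.2, -0.7, 0, 0],
    [1, 0.2, -0.7, 0, 0],
  ],
)

```text
time: 10.78
ee_pos: [0.58, -0.0491, 0.0856]
tcp_rot: [180.0, -0.0, 90.2]
wrist_force: [2.9, 4.3, 2.2]
opening: 0.0088
```

```bash
python3 o.py 6
```

```text
[-4.84519046e+00  8.92527039e+00 -1.68905100e+00  7.93481830e+01
  1.71084293e-02 -5.01189325e+00] [ 0.57995766 -0.04907568  0.08563422] [ 1.79961153e+02 -1.37673027e-02  9.01667131e+01] [2.91944771 4.26809835 2.24126565] [ 0.84623962 -0.65024272 -0.05182927] 0.008837515092562982
scene 227 170
top 212 156
```

View pics/scene6.png

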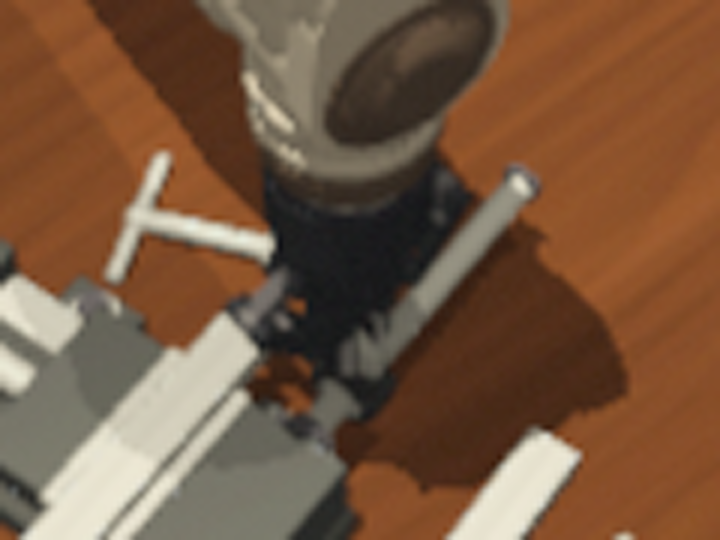

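Call:
send_rows(
  targets=[
    [1, 0.1, -0.6, 0, 0],
    [1, 0.1, -0.6, 0, 0],
    [1, 0.1, -0.6, 0, 0],
  ],
)

```text
time: 11.25
ee_pos: [0.58, -0.0492, 0.0856]
tcp_rot: [180.0, -0.1, 90.2]
wrist_force: [2.8, 6.5, 2.6]
opening: 0.009
```

Call:
send_rows(
  targets=[
    [1, 0.1, -0.6, 0, 0],
    [1, 0.1, -0.6, 0, 0],
    [1, 0.1, -0.6, 0, 0],
  ],
)

```text
time: 11.62
ee_pos: [0.58, -0.0494, 0.0856]
tcp_rot: [180.0, -0.1, 90.2]
wrist_force: [2.7, 9.4, 2.7]
opening: 0.009
```

Call:
send_rows(
  targets=[
    [1, 0.1, -0.6, 0, 0],
    [1, 0.1, -0.6, 0, 0],
    [1, 0.1, -0.6, 0, 0],
  ],
)

```text
time: 12.0
ee_pos: [0.5801, -0.0495, 0.0856]
tcp_rot: [180.0, -0.2, 90.2]
wrist_force: [2.5, 11.9, 2.8]
opening: 0.0092
```

Call:
send_rows(
  targets=[
    [1, 0, 0, 0, -6],
    [1, 0, 0, 0, -12],
    [1, 0, 0, 0, -18],
    [1, 0, 0, 0, -24],
    [1, 0, 0, 0, -30],
    [1, 0, 0, 0, -30],
    [1, 0, 0, 0, -30],
  ],
)

```text
time: 12.88
ee_pos: [0.5802, -0.0491, 0.0856]
tcp_rot: [-179.9, -0.2, 60.2]
wrist_force: [3.6, 12.6, 2.8]
opening: 0.0091
```

```bash
python3 o.py
```

```text
[-4.93838052  8.9823922  -1.62822893 79.37907109  0.20793262 24.81454514] [ 0.58017188 -0.04909164  0.08560418] [-179.92209011   -0.19306035   60.24696178] [ 3.55009708 12.57115624  2.83492055] [ 2.75549114 -0.59937022 -0.04078203] 0.009053949792489432
```

Call:
send_rows(
  targets=[
    [1, 0, 0, 0, -6],
    [1, 0, 0, 0, -12],
    [1, 0, 0, 0, -18],
    [1, 0, 0, 0, -24],
    [1, 0, 0, 0, -30],
    [1, 0, 0, 0, -36],
    [1, 0, 0, 0, -42],
    [1, 0, 0, 0, -46],
    [1, 0, 0, 0, -46],
    [1, 0, 0, 0, -46],
  ],
  squeeze=70,
)

```text
time: 14.12
ee_pos: [0.5807, -0.0487, 0.0858]
tcp_rot: [-179.8, -0.2, 14.3]
wrist_force: [5.1, 15.1, 3.0]
opening: 0.0077
```

```bash
python3 o.py
```

```text
[-4.91774304  8.98489478 -1.60695419 79.33835508  0.2595894  70.81494123] [ 0.58069326 -0.04866811  0.08577192] [-1.79777764e+02 -1.51225802e-01  1.42671806e+01] [ 5.08721781 15.05763805  2.9531518 ] [ 3.20462794 -1.03116872 -0.06868156] 0.007730135331004946
```

Call:
send_rows(
  targets=[
    [1, 0, 0, 0, -2],
    [1, 0, 0, 0, -4],
    [1, 0, 0, 0, -5],
    [1, 0, 0, 0, -5],
    [1, 0, 0, 0, -5],
  ],
)

```text
time: 14.75
ee_pos: [0.5807, -0.0486, 0.0858]
tcp_rot: [-179.8, -0.1, 9.3]
wrist_force: [5.0, 16.6, 2.1]
opening: 0.0077
```

```bash
python3 o.py
```

```text
[-4.91538453  8.98514154 -1.60510616 79.33386135  0.26291087 75.81150624] [ 0.58074563 -0.04863196  0.08578621] [-1.79763711e+02 -1.38018489e-01  9.27299876e+00] [ 4.99891476 16.64341395  2.12063922] [ 3.22865562 -1.04069572  0.02612508] 0.007680150773777681
```

Call:
send_rows(
  targets=[
    [1, 0, 0, 0, -2],
    [1, 0, 0, 0, -3],
    [1, 0, 0, 0, -3],
    [1, 0, 0, 0, -3],
  ],
)

```text
time: 15.25
ee_pos: [0.5808, -0.0487, 0.0858]
tcp_rot: [-179.8, -0.1, 6.3]
wrist_force: [5.1, 15.6, 3.0]
opening: 0.0073
```

```bash
python3 o.py
```

```text
[-4.91566224  8.98410355 -1.6017145  79.32849821  0.26044225 78.79863438] [ 0.58081456 -0.04865305  0.08582739] [-1.79761164e+02 -1.34644296e-01  6.28561749e+00] [ 5.06210297 15.57598951  2.9748186 ] [ 3.22743248 -1.11064441  0.14982154] 0.007295146218635054
```

Call:
send_rows(
  targets=[
    [1, 0, 0, 0, -2],
    [1, 0, 0, 0, -3],
    [1, 0, 0, 0, -3],
    [1, 0, 0, 0, -3],
  ],
)

```text
time: 15.75
ee_pos: [0.5808, -0.0487, 0.0859]
tcp_rot: [-179.8, -0.1, 3.3]
wrist_force: [5.2, 15.3, 3.0]
opening: 0.0076
```

```bash
python3 o.py 7
```

```text
[-4.91150363  8.98256058 -1.6001849  79.32625093  0.24681839 81.75353699] [ 0.58084407 -0.04868114  0.08585662] [-1.79768786e+02 -1.25464071e-01  3.33490224e+00] [ 5.16370338 15.25450188  3.00574628] [ 3.05825246 -1.13380092  0.71075685] 0.007602688743307148
scene 227 170
top 212 156
```

View pics/scene7.png

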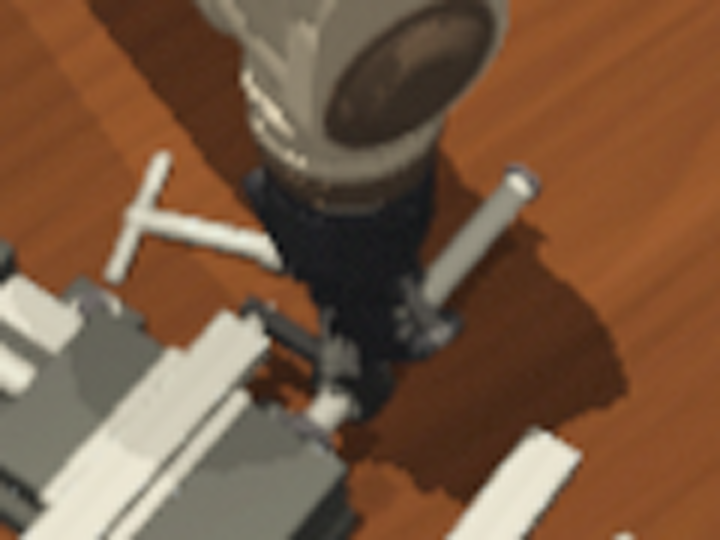

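Call:
send_rows(
  targets=[
    [1, -0.5, 1, 0, 2],
    [1, -0.8, 1.5, 0, 2],
    [0.7, -0.8, 1.5, 0, 2],
    [0.5, -0.8, 1.5, 0, 2],
    [0.4, -0.8, 1.5, 0, 2],
    [0.4, -0.8, 1.5, 0, 2],
    [0.4, -0.8, 1.5, 0, 2],
  ],
  squeeze=40,
)

```text
time: 16.73
ee_pos: [0.5791, -0.0496, 0.0853]
tcp_rot: [180.0, 0.0, 5.2]
wrist_force: [-0.5, 0.2, -0.4]
opening: 0.0513
```

Call:
send_rows(
  targets=[
    [0.4, 0, 0, 20, 0],
    [0.4, 0, 0, 50, 0],
    [0.4, 0, 0, 90, 0],
    [0.4, 0, 0, 140, 0],
    [0.4, -60, -10, 140, 0],
    [0.4, -120, -20, 140, 0],
    [0.4, -180, -30, 140, 0],
    [0.4, -230, -50, 140, 0],
    [0.4, -230, -110, 140, 0],
    [0.4, -230, -170, 140, 0],
  ],
)

```text
time: 17.98
ee_pos: [0.3486, -0.2209, 0.2265]
tcp_rot: [179.9, -0.1, 5.2]
wrist_force: [1.3, 0.7, 0.8]
opening: 0.0514
```

Call:
send_rows(
  targets=[
    [0.4, 0, -60, 0, 0],
    [0.4, -20, -120, 0, 0],
    [0.4, -40, -180, 0, 0],
    [0.4, -60, -230, 0, 0],
    [0.4, -60, -230, 0, 0],
    [0.4, -60, -230, 0, 0],
  ],
)

```text
time: 18.73
ee_pos: [0.2891, -0.4493, 0.2253]
tcp_rot: [-180.0, 0.0, 5.1]
wrist_force: [0.2, 0.5, -0.4]
opening: 0.0514
```

```bash
python3 o.py 8;python3 - <<'E'
from h import *
for n in("scene","top"):
    c=bot.camera(n);cv2.imwrite(f"pics/{n}8f.png",c["pixels"][:,:,::-1])
E
```

```text
[-5.72471725e+01  2.71073118e+00  7.01786867e+00  9.43429746e+01
  1.05034063e-02  2.76327631e+01] [ 0.28906716 -0.44925992  0.22529147] [-1.79963379e+02  7.31598501e-03  5.12006350e+00] [ 0.17670879  0.50972734 -0.36126103] [ 0.01404084 -0.05342226  0.02162455] 0.05144568299107861
scene 227 170
top 212 156
```

View pics/scene8.png

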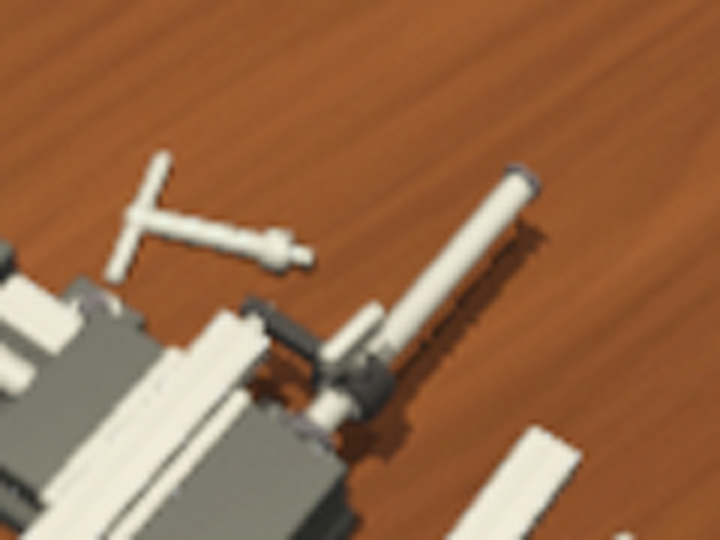

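View pics/top8.png

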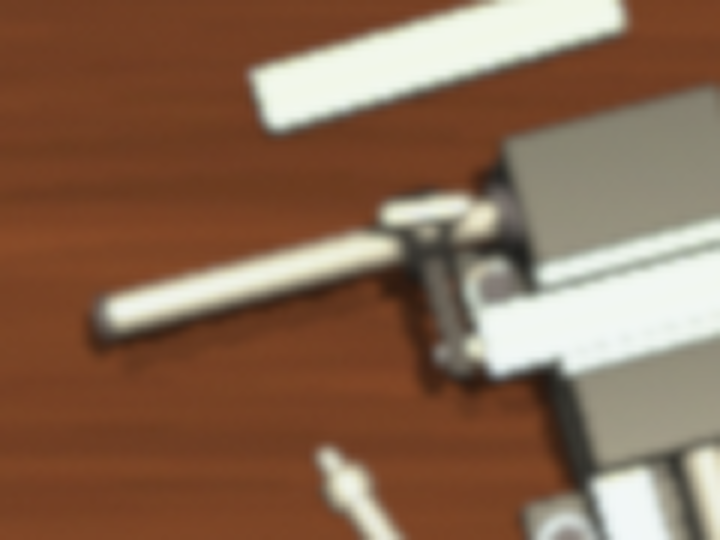

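View pics/top8f.png

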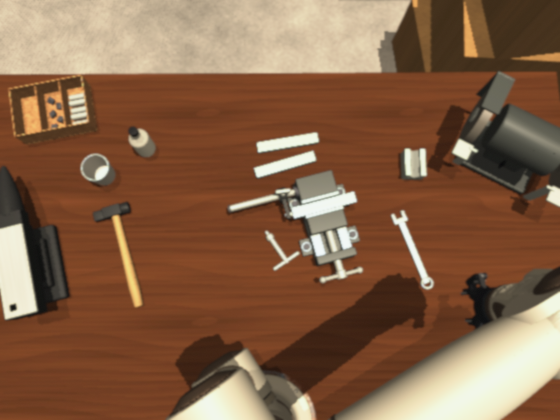

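```bash
python3 - <<'E'
import cv2,numpy as np
for n in("top","scene"):
    a=cv2.imread(f"pics/{n}0.png").astype(int);b=cv2.imread(f"pics/{n}8f.png").astype(int)
    d=np.abs(a-b).max(2)
    r=(slice(160,290),slice(220,380)) if n=="top" else (slice(190,300),slice(190,340))
    m=(d[r]>25).astype(np.uint8); k,l,s,c=cv2.connectedComponentsWithStats(m)
    print(n,[(x[:5]+[r[1].start,r[0].start,0,0,0]).tolist() for x in s[1:] if x[4]>2])
E
```

```text
top [[273, 187, 20, 35, 385], [248, 193, 21, 36, 373], [371, 281, 9, 9, 51]]
scene [[190, 190, 7, 12, 45], [267, 204, 39, 43, 659], [299, 224, 10, 7, 33]]
```

```bash
python3 -c "
from workcell import bot
print(bot.job_done())"
```

```text
the job is handed in; nothing more can be done
None
```

The work stop is set to the blank, the wing screw is tight again, and I've handed the job in at about 19 s of the 48 s allowed.

- **Slackening and sliding:** I gripped the wing head, turned it about 76° anticlockwise and slid the collar about 68.5 mm. My camera estimate of the gap was 68 mm. Contact showed as a rise in push from about 3–4 N to about 12 N.
- **Tightening:** I turned the screw clockwise until the torque rose to about 0.7 Nm, which I took as the hard stop. The push at the wrist reached about 17 N, still well under the 40 N that would shift the blank.
- **Release:** I eased the side load off, opened the gripper and moved the arm clear.

In the last pictures the pad is against the blank's end. The head stands at about 7° in the world frame, about 7° past the rod line, which is where the hard stop should be. A before/after comparison around the vise showed no change at the far end of the blank or at the chuck key. The only changes were the collar's old and new places, plus small patches that I put down to the arm's shadow. The other bystanders look to be where they were in the final full picture, though I didn't measure them.

No check failed. The cameras can't resolve a gap under about 1 mm at the pad, so the "just touching" result rests on the force reading.

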